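Fit the key knob to the gas hob and hold the pilot valve in

ROBOT

A 7-joint arm with a two-finger parallel gripper is mounted at the origin on a cart in front of the work surface, level with it; the furniture and walls round the work are solid. World frame = base frame: x ahead of the robot, y to its left, z up, the work surface at z = 0. Lengths are in m, angles in rad, forces in N, time in s.
With the tool pointing down it reaches from about 0.425 to 0.925 m from the base axis. Payload 6.8 kg.
Tool frame: the origin (TCP) lies between the finger pads; the fingertips stand 22 mm ahead of it and the grasp point (between the pads) lies 3 mm ahead of it; z points along the fingers, y is the line along which they close (so a half turn about z gives the same grasp; the last joint's range is limited). The gripper opens to 85 mm and grips with 20 to 120 N. Pads are 22 mm wide; open, the fingers measure 114 mm over their backs; the gripper's body (76 mm by 85 mm) begins 54 mm behind the grasp point. The pads swing forward as they close: fully open they stand 13 mm farther back than shut.
Start: joints at [1.223, 0.477, 0.022, 1.555, -0.011, 1.109, -0.083], TCP at [0.16, -0.656, 0.253] pointing down, gripper open.
Joint ranges: [-2.96, 2.96], [-0.34, 2.1], [-1.41, 1.46], [0.24, 2.44], [-1.37, 4.51], [0.17, 1.92], [-2.96, 2.96]. Speed limits (rad/s): [2.39, 2.39, 3.14, 3.14, 3.14, 3.14, 3.14].

INTERFACE

Orientations are given as a unit quaternion [w, x, y, z].
In Python, from station import bot gives the robot as it stands.
- The arm moves only by the tool servo_tool, never from a script. Its argument "motion" is a list that holds one entry, the list of rows, each a list of 5 numbers: the opening, from 0 (shut) to 1 (fully open), then the shift along the world's x, y, z each as a share of 0.04 m, from -1 to 1, then the turn about the world's z as a share of 0.12 rad, from -1 to 1. A call has 1 to 20 rows; each row shifts and turns the commanded pose from where the row before left it; what a row does not reach is not made up. A row lasts 1/10 s, in which the tool goes at most 50 mm and 8.59 degrees, less where a joint would pass 70% of its speed; a pose out of reach is approached as far as the arm can. A call with a number of a shift or a turn outside -1 to 1 is refused whole. A call with a gripper value outside its range is refused whole. The fingers move at their own pace and stop on an object; "newtons" is the grip in N (left out, the last holds). Time passes only in rows, so rows that do not move let the fingers close. It gives the time, the measured TCP pose, the force, the opening and the grip force at its end, in the units of the state.
- bot.get_obs(): the state, without advancing time (a new reading comes with each control period).
- bot.read_camera(name): name is "scene" or "top" or "wrist"; returns (picture, depth): 384x512x3 uint8, red, green, blue; 384x512 float32, m along the optical axis (not along the pixel's ray), 0 where there is no reading.
- bot.get_calibration(name): a dict with "fovy" (degrees; the focal length in pixels is half the picture's height over the tangent of half this angle, whatever the lens; pixels are square), "cx", "cy" (the principal point, pixels), "k1" (the pictures are not rectified: a ray, as slopes to the right and down, at radius r is drawn at 1 + k1 r^2 times it, then the intrinsics apply), "view" (4x4, takes a point from world to camera coordinates). Camera axes: x right, y down, z forward; pixel columns grow to the right and rows downward; lengths in m; the calibration is good to about 2 mm. A picture is of the moment at which its call begins: read the wrist's pose just before it. get_calibration takes no time and is no camera call; for the wrist camera it gives the pose at the moment of the call.
- bot.hand_in(): hands the job in; it is judged then, once.
The state is a dict: "t": time; "q": joint angles; "joint_vel": joint speeds; "joint_torque": joint torques, N m; "eef_pos": TCP position; "tool_rot": TCP orientation; "contact_force": force on the tool from outside, world axes, zero at the start; "torque": the same for the moment, N m; "gripper_width": opening from 0.0 (shut) to 1.0 (fully open); "grasp_force": force on a finger pad.
Only numpy, scipy, OpenCV 4.12 (cv2) and the standard library are available. Lean on these libraries where they do the work, as an engineer would, in place of code of your own. Each camera call takes 0.05 s, during which the arm holds its last target. There are 200 camera calls.

TASK

The hob's removable knob is parked in its garage. Push the ejector slide all the way so that the knob is pushed out, turn the knob so that its D-shaped bore matches the flat on the valve stem, and push it fully home on the stem. Finish while still holding the knob pressed all the way down against the valve spring, as one does to feed the pilot flame, and leave the other things on the counter and on the hob where they are.

Things in the scene. Friction and masses are not known exactly. Their poses are not given: they have to be found in the camera images.
- hob: Steel gas hob with one burner, 230 (x) x 300 (y) x 70 mm high, fixed to the counter. Origin: centre of its underside; x to its back, y to its left end, z up. Control strip on the deck (z 70 mm) at hob x -75 mm, from right to left: knob garage, flush rubber pad, valve stem, spark button (y 122 mm, 8 mm high). Behind it, over x -28 mm, a pan support 32 mm above the deck with tongs on it (21 mm).
- knob: Black knob, ~70 g, 36 mm high. Origin: centre of its underside; z up, x to its pointer nose. Round skirt 46 mm across, 16 mm high. Underside: D-shaped bore on the axis, 13.5 mm across, 16 mm deep, flat 3.75 mm from the axis on the nose side (+x): the nose must point the way the stem's flat faces. Starts upright in the garage under its roof, nose to hob +y within 1 rad, out of a gripper's reach.
- knob_grip (a point): Middle of the knob's bar grip, 26 mm above the knob's origin on its axis; axes as the knob's. The bar stands on the skirt, 16 to 36 mm above the origin, 13 mm wide (y) and 44 mm long (x, the nose end tapers and carries a white line on top): pinch it across y.
- eject_slide (a joint): Travel of the ejector slide along hob +y, m: 0 at rest at the closed end of the garage, 0.068 at its end, when the knob stands on the pad with its centre 35 mm or more out of the mouth, perhaps turned. A spring brings the slide back when let go; pushing takes 2 to 5 N and a little more midway, where the knob snaps past two sprung catches.
- slide_tab (a point): Centre of the slide's black ribbed thumb tab on the garage roof, 52.5 mm above the deck: 22 (hob x) x 8 (hob y) x 18 mm high, its underside 1.5 mm above the roof. Push its right (-y) face along hob +y; nothing stands behind it. Axes as the hob's.
- garage_mouth (a point): Middle of the garage's open end at deck height; axes as the hob's. From here the garage reaches 62 mm to -y (to the hob's right end) and 39 mm to either side at its foot (30 above); roof top 42 mm above the deck. The valve stem is 141 mm from here along +y.
- stem_tip (a point): Centre of the brass valve stem's top, 25.5 mm above the deck at rest; z up, x where its flat faces (hob +y, to a mark on the deck). 12 mm across, flat 3 mm from the axis over the top 17 mm, chamfered 1.5 mm; it does not turn. A bezel 42 mm across, 3 mm high, round its foot. Knob home: stem top at the end of the bore, knob origin 16 mm below this point.
- valve_stem (a joint): How far the stem is pressed down, m: 0 at rest, 0.005 at its stop. Its spring resists with 5 N at first and 9 N at the stop, so a matching knob slides home before the stem yields; one that does not match stays on the tip and only presses the stem down.
- shelf_post (a point): Where the axis of a fixed round steel post (45 mm across, wider at its foot, over 1 m tall, carrying the shelf over the back of the bench) meets the counter, left behind the hob: keep the arm clear of it. It never moves.
- tongs: Steel kitchen tongs, 242 x 47 x 21 mm, lying on the pan support; not to be disturbed. Origin: under their middle.
- order_bell: Counter bell, 84 mm across, 56 mm high, on the counter left of the hob; not to be disturbed. Origin: centre of its underside.
- timer_1: Kitchen timer, 78 x 68 x 84 mm, on the counter at the left; not to be disturbed. Origin: centre of its underside.
- peeler_1: Peeler with a yellow handle, 170 x 25 x 18 mm, on the counter left of the hob; not to be disturbed. Origin: under its middle.
- dip_dish_2: Small white dip dish, 70 mm across, 19 mm high, on the counter at the far left; not to be disturbed. Origin: centre of its underside.

How it is judged:
On the way, in this order (a step that is already met when the one before it is completed fails the run):
1. the ejector slide is pushed to its end and the knob stands out before the garage (value of joint eject_slide above 0.063 m and y of knob in the frame of garage_mouth above 0.024 m), for 0.1 s.
2. the knob is lifted off the deck (z of knob in the frame of garage_mouth above 0.02 m), for 0.1 s.
At the end, for the whole second after the job is handed in: Knob home on the stem (underside 14 mm or more below the stem top, centred within 4 mm, nose along the flat within 0.35 rad, upright), at rest, fingers on it with over 2 N, stem held down 3.5 mm or more of its 5 mm; ejector slide sprung back (under 10 mm) (z of knob in the frame of stem_tip below -0.014 m and horizontal distance between knob and stem_tip below 0.004 m and angle between the x axis of knob and the x axis of stem_tip, either way round below 0.35 rad and angle between knob's own z axis and vertical below 0.12 rad and value of joint valve_stem above 0.0035 m and contact force between the fingers and knob above 2 N and linear speed of knob below 0.02 m/s and value of joint eject_slide below 0.01 m); the arm keeps its last pose, push and grip.
It fails at once if the tongs on the hob, or the bell, timer, dish or peeler on the counter, are shifted by more than 25 mm (distance of any of tongs, order_bell, timer_1, dip_dish_2, peeler_1 from where it was at the start of the episode above 0.025 m).
It also fails if it takes over 58 s, if anything falls off the work surface, if the arm or the gripper's body presses on something with over 40 N, if the wrist force passes 120 N, or if a joint passes its speed limit or range.

## Working session

There is one attempt and no reset: what is moved stays moved. The work goes in short steps, Python scripts to look and compute and a tool call to move; the robot and the scene stay as the last step left them, time stands still between calls to the robot, and variables do not carry over. Pictures are saved under pics/ and viewed, at most 10 in all, crops included, and the job is handed in when it is done.

Besides the shell and the picture viewer there is one more tool, called by a JSON object that holds its "fn" and its "kwargs", one argument or row to a line. servo_tool: Moves the arm, as the interface text tells. Shift numbers are shares of 0.04 m and turn numbers shares of 0.12 rad, none past 1 either way. Its arguments: {"type":"object","properties":{"motion":{"type":"array"},"newtons":{"type":"number"}},"required":["motion"]}

```bash
mkdir -p pics && cat > h.py <<'E'
import numpy as np, cv2
from station import bot
def K(c):
    f=192/np.tan(np.radians(c['fovy'])/2); return f,c['cx'],c['cy'],c['k1']
def snap(n,tag):
    c=bot.get_calibration(n); im,d=bot.read_camera(n)
    cv2.imwrite(f'pics/{tag}.png',im[:,:,::-1]); np.savez(f'pics/{tag}.npz',im=im,d=d,view=c['view'],k=K(c)); return im,d
def pts(tag,uv,z=None):
    D=np.load(f'pics/{tag}.npz'); f,cx,cy,k1=D['k']; V=np.array(D['view']); R=V[:3,:3];t=V[:3,3]
    uv=np.array(uv,float).reshape(-1,2); m=(uv-[cx,cy])/f; s=m.copy()
    for _ in range(20): s=m/(1+k1*(s**2).sum(1,keepdims=True))
    r=np.c_[s,np.ones(len(s))]; o=-R.T@t
    if z is None:
        dd=D['d'][uv[:,1].round().astype(int),uv[:,0].round().astype(int)]
        return (r*dd[:,None])@R+o   # R.T@(r*d)
    w=r@R; return o+w*((z-o[2])/w[:,2])[:,None]
E
python3 - <<'E'
from h import *
for n in ('scene','top'): snap(n,n+'0')
a=cv2.imread('pics/scene0.png');b=cv2.imread('pics/top0.png')
print(bot.get_obs()['t'],bot.get_obs()['tool_rot'],bot.get_calibration('top'))
E
```

```text
0.1 [-8.19493576e-04  9.92818154e-01  1.19630331e-01 -1.61245159e-04] {'fovy': 46.7546239286749, 'cx': 255.28854049099496, 'cy': 193.39496579629554, 'k1': -0.12694307315185566, 'view': array([[ 0.01338665, -0.998725  , -0.04867404,  0.09741787],
       [-0.99429801, -0.00814541, -0.10632558,  0.57384764],
       [ 0.10579355,  0.04981984, -0.99313932,  1.25519513],
       [ 0.        ,  0.        ,  0.        ,  1.        ]])}
```

View pics/top0.png

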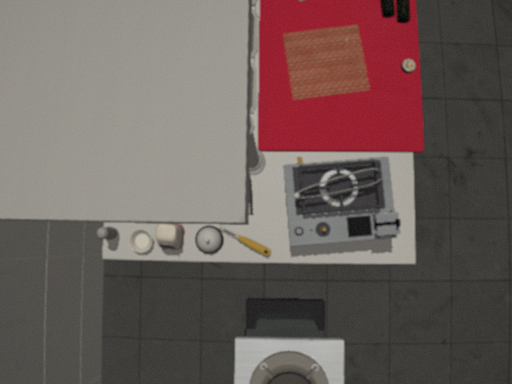

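View pics/scene0.png

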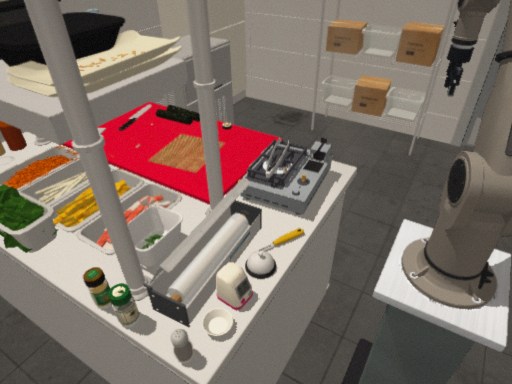

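The top view shows the hob at pixels (285–400, 158–252), with the garage at its right end near (387,223) and the stem at about (323,229). The bell is at (208,239). I'll enlarge the hob.

```bash
python3 - <<'E'
from h import *
b=cv2.imread('pics/top0.png')[150:260,280:410]
cv2.imwrite('pics/c1.png',cv2.convertScaleAbs(cv2.resize(b,None,fx=5,fy=5,interpolation=cv2.INTER_CUBIC),alpha=1.4))
E
```

```text
(no output)
```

View pics/c1.png

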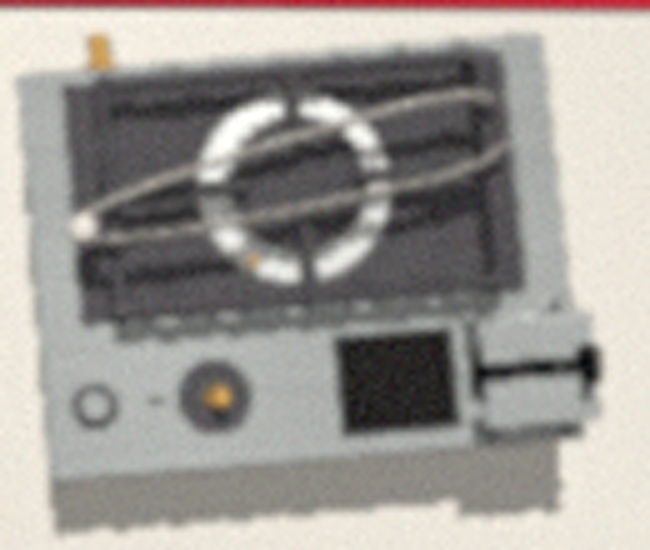

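The crop shows the stem tip at crop (218,397), the spark button at (95,406), the tab at (592,363) and deck corners at (20,77), (545,37) and (55,480).

```bash
python3 - <<'E'
from h import *
np.set_printoptions(precision=4,suppress=True)
cv=lambda a:(np.array(a)+.5)/5-.5+[280,150]
for nm,c,z in (('stem',(218,397),.0955),('btn',(95,406),.078),('tab',(592,363),.1315),('BL',(20,77),.07),('BR',(545,37),.07),('FL',(55,480),.07),('padBL',(335,338),.07),('padFR',(457,425),.07)):
    print(nm,pts('top0',cv(c),z)[0])
print(bot.get_calibration('wrist'))
E
```

```text
stem [ 0.47   -0.0861  0.0955]
btn [ 0.4649 -0.02    0.078 ]
tab [ 0.4885 -0.2815  0.1315]
BL [0.6503 0.0226 0.07  ]
BR [ 0.6757 -0.2753  0.07  ]
FL [0.4238 0.0016 0.07  ]
padBL [ 0.5042 -0.154   0.07  ]
padFR [ 0.4562 -0.2219  0.07  ]
{'fovy': 61.704374143221585, 'cx': 255.39396707981683, 'cy': 195.81323666688994, 'k1': -0.012246023032422667, 'view': array([[ 0.236 , -0.9717, -0.002 , -0.6733],
       [-0.9293, -0.2263,  0.2919, -0.0368],
       [-0.2841, -0.0671, -0.9564,  0.3804],
       [ 0.    ,  0.    ,  0.    ,  1.    ]])}
```

{"fn": "servo_tool", "kwargs": {
  "motion": [
    [[0, 0.6, 0.95, 0, -0.1], [0, 0.6, 0.95, 0, -0.1], [0, 0.6, 0.95, 0, -0.1], [0, 0.6, 0.95, 0, -0.1], [0, 0.6, 0.95, 0, -0.1], [0, 0.6, 0.95, 0, -0.1], [0, 0.6, 0.95, 0, -0.1], [0, 0.6, 0.95, 0, -0.1], [0, 0.6, 0.95, 0, -0.1], [0, 0.6, 0.95, 0, -0.1], [0, 0.6, 0.95, 0, -0.1], [0, 0.6, 0.95, 0, -0.1], [0, 0, 0, 0, 0], [0, 0, 0, 0, 0]]
  ]
}}

```text
t: 1.5
eef_pos: [0.4485, -0.1987, 0.253]
tool_rot: [-0.0, 0.999, 0.049, -0.0]
contact_force: [-1.4, -0.4, -0.8]
gripper_width: 0.0
grasp_force: 0.0
```

```bash
python3 - <<'E'
from h import *
snap('wrist','w1'); o=bot.get_obs(); print(o['t'],o['eef_pos'],o['tool_rot'],o['contact_force'])
b=cv2.imread('pics/w1.png'); cv2.imwrite('pics/w1b.png',cv2.resize(b,(800,600),interpolation=cv2.INTER_CUBIC))
E
```

```text
1.55 [ 0.44784844 -0.20000877  0.25299014] [ 5.95304839e-05  9.98846994e-01  4.80048247e-02 -4.65626748e-04] [ 0.38398647 -0.61065912  0.2436634 ]
```

View pics/w1b.png

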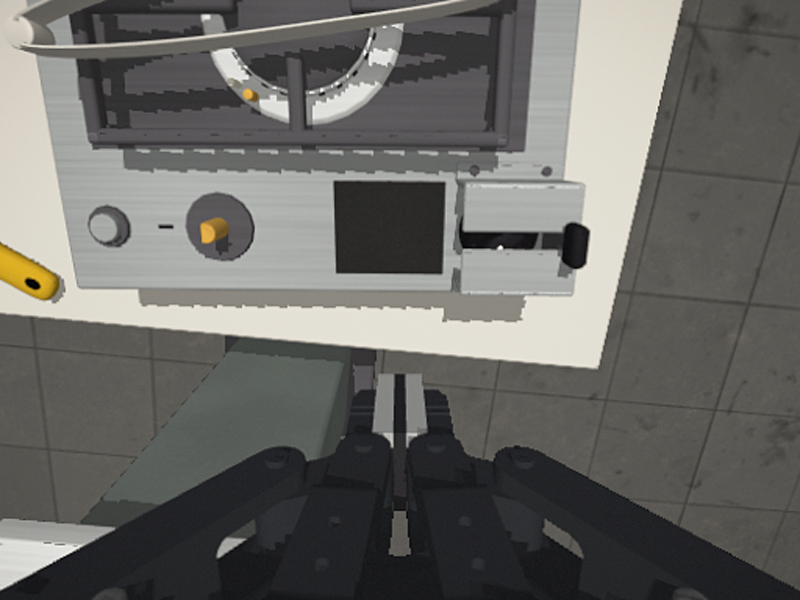

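The wrist view (800×600) shows the bezel centred at (220,227), the stem tip near (210,231), the pad corners (335,182)/(444,273) and the tab top around (577,245). The stem's flat faces left (+y).

```bash
python3 - <<'E'
from h import *
np.set_printoptions(precision=4,suppress=True)
s=lambda a:(np.array(a)+.5)*.64-.5
for nm,c,z in (('bezel',(220,227),.073),('tip',(210,232),.0955),('btn',(105,224),.078),('tabTL',(566,224),.1315),('tabTR',(588,224),.1315),('tabBL',(566,268),.1315),('padTL',(335,182),.07),('padBR',(444,273),.07),('padTR',(445,182),.07),('padBL',(335,272),.07),('roofBL',(462,293),.112),('roofTR',(583,184),.112)):
    print(nm,pts('w1',s(c),z)[0],pts('w1',s(c))[0])
E
```

```text
bezel [ 0.4702 -0.0878  0.073 ] [ 0.4725 -0.0922  0.0859]
tip [ 0.4709 -0.0899  0.0955] [ 0.4711 -0.0904  0.0966]
btn [ 0.4664 -0.0218  0.078 ] [ 0.4667 -0.0227  0.0796]
tabTL [ 0.4981 -0.2736  0.1315] [ 0.4965 -0.2789  0.1161]
tabTR [ 0.4991 -0.2842  0.1315] [ 0.4863 -0.3349  0.    ]
tabBL [ 0.4768 -0.2778  0.1315] [ 0.4729 -0.285   0.1114]
padTL [ 0.5028 -0.1545  0.07  ] [ 0.5028 -0.1545  0.0699]
padBR [ 0.4545 -0.2251  0.07  ] [ 0.4547 -0.225   0.0706]
padTR [ 0.5091 -0.2189  0.07  ] [ 0.5092 -0.2188  0.0713]
padBL [ 0.4486 -0.1577  0.07  ] [ 0.4486 -0.1577  0.0698]
roofBL [ 0.4539 -0.2314  0.112 ] [ 0.454  -0.2313  0.1123]
roofTR [ 0.5169 -0.285   0.112 ] [ 0.5169 -0.2851  0.1119]
```

{"fn": "servo_tool", "kwargs": {
  "motion": [
    [[0, 0.35, -0.8, 0, 0], [0, 0.35, -0.8, 0, 0], [0, 0.35, -0.9, 0, 0], [0, 0, -0.5, 0, 0], [0, 0, 0, -0.7, 0], [0, 0, 0, -0.7, 0], [0, 0, 0, -0.7, 0], [0, 0, 0, -0.5, 0], [0, 0, 0, -0.25, 0], [0, 0, 0, 0, 0], [0, 0, 0, 0, 0]]
  ]
}}

```text
t: 2.65
eef_pos: [0.4904, -0.3206, 0.1401]
tool_rot: [0.0, 0.999, 0.047, 0.0]
contact_force: [0.8, 0.6, -0.4]
gripper_width: 0.0
grasp_force: 0.0
```

{"fn": "servo_tool", "kwargs": {
  "motion": [
    [[0, -0.02, 0.25, -0.05, 0], [0, -0.02, 0.25, 0, 0], [0, -0.02, 0.2, 0, 0], [0, -0.02, 0.2, 0, 0], [0, -0.02, 0.2, 0, 0], [0, 0, 0, 0, 0]]
  ]
}}

```text
t: 3.25
eef_pos: [0.4867, -0.2744, 0.1378]
tool_rot: [-0.0, 0.999, 0.049, 0.0]
contact_force: [1.3, -1.6, 3.1]
gripper_width: 0.0
grasp_force: 1.2
```

{"fn": "servo_tool", "kwargs": {
  "motion": [
    [[0, -0.02, 0.2, 0, 0], [0, -0.02, 0.2, 0, 0], [0, -0.02, 0.2, 0, 0], [0, 0, 0, 0, 0]]
  ]
}}

```text
t: 3.65
eef_pos: [0.4843, -0.2504, 0.1375]
tool_rot: [-0.0, 0.999, 0.049, 0.0]
contact_force: [2.2, -3.0, 2.0]
gripper_width: 0.001
grasp_force: 1.6
```

```bash
python3 - <<'E'
from h import *
snap('wrist','w2'); o=bot.get_obs(); print(o['t'],o['eef_pos'],o['contact_force'])
b=cv2.imread('pics/w2.png')[100:340,200:500]; cv2.imwrite('pics/w2b.png',cv2.resize(b,None,fx=2.4,fy=2.4,interpolation=cv2.INTER_CUBIC))
E
```

```text
3.7 [ 0.48418089 -0.25093618  0.13744418] [ 0.76533135 -2.43492674  1.63973391]
```

View pics/w2b.png

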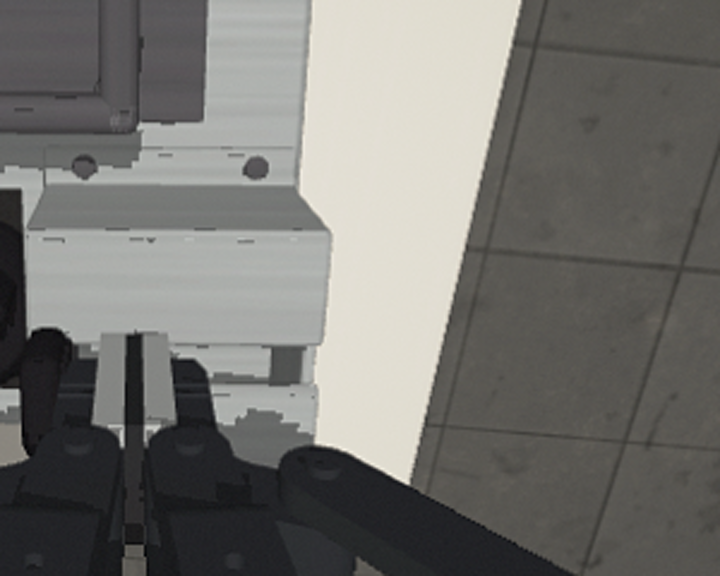

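The tab at crop (48,370) is against the left finger and well along its slot; the knob is emerging at the left edge. I'll continue pushing.

{"fn": "servo_tool", "kwargs": {
  "motion": [
    [[0, -0.02, 0.2, 0, 0], [0, -0.02, 0.2, 0, 0], [0, -0.02, 0.15, 0, 0], [0, 0, 0, 0, 0]]
  ]
}}

```text
t: 4.1
eef_pos: [0.4823, -0.2325, 0.1376]
tool_rot: [0.002, 0.999, 0.047, 0.001]
contact_force: [4.9, -10.2, -1.8]
gripper_width: -0.002
grasp_force: 5.2
```

{"fn": "servo_tool", "kwargs": {
  "motion": [
    [[0, 0, 0.1, 0, 0], [0, 0, 0, 0, 0], [0, 0, 0, 0, 0]]
  ]
}}

```text
t: 4.4
eef_pos: [0.4822, -0.2318, 0.1377]
tool_rot: [0.004, 0.999, 0.046, 0.002]
contact_force: [4.8, -18.5, -4.2]
gripper_width: -0.003
grasp_force: 9.4
```

{"fn": "servo_tool", "kwargs": {
  "motion": [
    [[0, 0, -0.5, 0, 0], [0, 0.02, -0.5, 0, 0], [0, 0, 0, 0.8, 0], [0, 0, 0, 0.8, 0], [0.4, -0.3, 0.5, 0.8, 0], [0.4, -0.3, 0.7, 0.5, 0], [0.4, -0.2, 0.5, 0, 0], [0.4, 0, 0, 0, 0], [0.4, 0, 0, 0, 0]]
  ]
}}

```text
t: 5.3
eef_pos: [0.4495, -0.1971, 0.2526]
tool_rot: [-0.0, 0.999, 0.048, -0.001]
contact_force: [0.3, -0.2, -0.2]
gripper_width: 0.398
grasp_force: 0.0
```

```bash
python3 - <<'E'
from h import *
snap('wrist','w3'); o=bot.get_obs(); print(o['t'],o['eef_pos'],o['tool_rot'],o['contact_force'],o['gripper_width'],o['q'])
b=cv2.imread('pics/w3.png')[60:260,100:400]; cv2.imwrite('pics/w3b.png',cv2.resize(b,None,fx=2.5,fy=2.5,interpolation=cv2.INTER_CUBIC))
E
```

```text
5.35 [ 0.44974051 -0.19778827  0.25254908] [-3.96020282e-04  9.98854054e-01  4.78495213e-02 -9.18918104e-04] [0.33400656 0.1983258  0.49554928] 0.39851896760924993 [ 0.4991334   0.18945685 -0.23899805  1.9704501   0.05313911  0.98959081
 -1.24008873]
```

View pics/w3b.png

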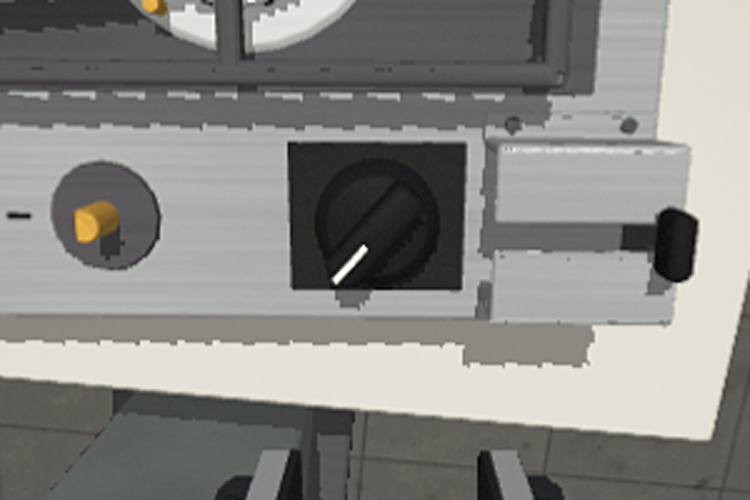

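The slide has returned. The knob stands on the pad, its skirt centred at crop (378,221), with the white line from (365,248) to (334,283). The nose therefore points to the left and front.

```bash
python3 - <<'E'
from h import *
np.set_printoptions(precision=4,suppress=True)
s=lambda a:(np.array(a)+.5)/2.5-.5+[100,60]
L=pts('w3',s([(365,248),(334,283),(408,190)]),.106); print(L, np.arctan2(*(L[1]-L[0])[1::-1]),np.arctan2(*(L[1]-L[2])[1::-1]))
print('skirt',pts('w3',s([(378,221),(316,221),(440,221),(378,158),(378,284)]),.086))
print('tip',pts('w3',s([(85,224),(76,210),(79,243)]),.0955),'bez',pts('w3',s([(106,215)]),.073))
D=np.load('pics/w3.npz')['d']
u=np.array([(x,y) for y in range(60,260) for x in range(200,300)]);P=pts('w3',u)
m=(abs(P[:,2]-.106)<.004); print(m.sum(),P[m].mean(0)); w,v=np.linalg.eigh(np.cov(P[m][:,:2].T)); print(np.sqrt(w),v[:,1],np.ptp(P[m]@np.r_[v[:,1],0]),np.ptp(P[m]@np.r_[v[:,0],0]),P[m][:,2].mean())
u=np.array([(x,y) for y in range(120,180) for x in range(120,170)]);P=pts('w3',u);m=(abs(P[:,2]-.0955)<.003);print('tip',m.sum(),P[m].mean(0),P[m].min(0),P[m].max(0))
E
```

```text
[[ 0.4738 -0.1856  0.106 ]
 [ 0.4607 -0.1761  0.106 ]
 [ 0.4943 -0.198   0.106 ]] 2.512396222303828 2.5639925427023798
skirt [[ 0.4802 -0.1891  0.086 ]
 [ 0.4781 -0.167   0.086 ]
 [ 0.4823 -0.2112  0.086 ]
 [ 0.5022 -0.1871  0.086 ]
 [ 0.4572 -0.1912  0.086 ]]
tip [[ 0.471  -0.0879  0.0955]
 [ 0.4755 -0.0849  0.0955]
 [ 0.4641 -0.0857  0.0955]] bez [[ 0.4708 -0.0876  0.073 ]]
1201 [ 0.4984 -0.1874  0.1045]
[0.0156 0.0266] [-0.9997  0.0247] 0.08183198627706068 0.0875967164169176 0.10452998541841704
tip 129 [ 0.4708 -0.0882  0.0953] [ 0.4648 -0.0928  0.0927] [ 0.4762 -0.0832  0.0975]
```

```bash
python3 - <<'E'
from h import *
np.set_printoptions(precision=4,suppress=True)
u=np.array([(x,y) for y in range(60,260) for x in range(200,300)]);P=pts('w3',u)
m=(abs(P[:,2]-.106)<.004)&(np.hypot(P[:,0]-.48,P[:,1]+.189)<.03);Q=P[m]; w,v=np.linalg.eigh(np.cov(Q[:,:2].T)); a=v[:,1]*np.sign(-v[0,1])
print(m.sum(),Q.mean(0),np.arctan2(a[1],a[0]),np.ptp(Q[:,:2]@v,0),((Q[:,:2]-[.48,-.189])@a).min(),((Q[:,:2]-[.48,-.189])@a).max())
m=(abs(P[:,2]-.086)<.003)&(np.hypot(P[:,0]-.48,P[:,1]+.189)<.03);Q=P[m][:,:2].astype(np.float32);print('skirt',m.sum(),cv2.minEnclosingCircle(Q))
E
```

```text
726 [ 0.4781 -0.1882  0.1057] 2.497212148700926 [0.0131 0.0416] -0.01764158699613947 0.02398339380701773
skirt 917 ((0.4787578582763672, -0.1890438199043274), 0.021284552291035652)
```

{"fn": "servo_tool", "kwargs": {
  "motion": [
    [[0.4, 0.2, 0.05, -0.5, -0.9], [0.4, 0.2, 0.05, -0.5, -0.9], [0.4, 0.2, 0.05, -0.5, -0.9], [0.4, 0.15, 0.05, -0.5, -0.9], [0.4, 0, 0, -0.25, -0.9], [0.4, 0, 0, 0, -0.9], [0.4, 0, 0, 0, -0.4], [0.4, 0, 0, 0, 0]]
  ]
}}

```text
t: 6.15
eef_pos: [0.48, -0.1904, 0.1622]
tool_rot: [0.0, 0.955, -0.296, -0.001]
contact_force: [-0.0, 0.0, -0.9]
gripper_width: 0.402
grasp_force: 0.0
```

{"fn": "servo_tool", "kwargs": {
  "motion": [
    [[0.4, -0.04, 0.05, -0.4, -0.35], [0.4, 0, 0, -0.4, 0], [0.4, 0, 0, -0.3, 0], [0.4, 0, 0, -0.18, 0], [0.4, 0, 0, 0, 0]]
  ]
}}

```text
t: 6.65
eef_pos: [0.4781, -0.1877, 0.111]
tool_rot: [0.0, 0.949, -0.316, -0.001]
contact_force: [0.1, -0.4, 0.8]
gripper_width: 0.399
grasp_force: 0.0
```

{"fn": "servo_tool", "kwargs": {
  "motion": [
    [[0.0, 0, 0, 0, 0], [0, 0, 0, 0, 0], [0, 0, 0, 0, 0], [0, 0, 0, 0, 0], [0, 0, 0, 0, 0]]
  ],
  "newtons": 60
}}

```text
t: 7.15
eef_pos: [0.4793, -0.1879, 0.1128]
tool_rot: [0.0, 0.949, -0.316, 0.001]
contact_force: [0.0, -0.4, 5.0]
gripper_width: 0.13
grasp_force: 60.4
```

{"fn": "servo_tool", "kwargs": {
  "motion": [
    [[0, 0, 0, 0.5, 0], [0, 0, 0, 0.5, 0], [0, 0, 0, 0.25, 0], [0, -0.03, 0.35, 0, -1], [0, -0.03, 0.35, 0, -1], [0, -0.03, 0.35, 0, -1], [0, -0.03, 0.35, 0, -1], [0, -0.03, 0.35, 0, -1], [0, -0.03, 0.35, 0, -1], [0, -0.03, 0.35, 0, -1], [0, 0, 0, 0, 0], [0, 0, 0, 0, 0]]
  ]
}}

```text
t: 8.35
eef_pos: [0.4702, -0.0896, 0.1619]
tool_rot: [0.0, 0.738, -0.675, 0.0]
contact_force: [0.4, 0.3, -1.3]
gripper_width: 0.132
grasp_force: 59.8
```

```bash
python3 - <<'E'
from h import *
snap('wrist','w4'); o=bot.get_obs(); print(o['t'],o['eef_pos'],o['tool_rot'],2*np.arctan2(o['tool_rot'][2],o['tool_rot'][1]),o['contact_force'],o['gripper_width'],o['q'])
b=cv2.imread('pics/w4.png')[100:384,80:440]; cv2.imwrite('pics/w4b.png',cv2.convertScaleAbs(cv2.resize(b,None,fx=2.1,fy=2.1,interpolation=cv2.INTER_CUBIC),alpha=1.5))
E
```

```text
8.4 [ 0.47021997 -0.09030001  0.16195056] [ 3.25775581e-04  7.37444056e-01 -6.75408137e-01  8.56826155e-05] -1.4830361229426632 [ 0.69661771  0.18592072 -0.72382058] 0.1351360583274801 [-0.02048338  0.27583355  0.09270512  2.10634181 -0.03566703  0.76113273
 -2.95925929]
```

View pics/w4b.png

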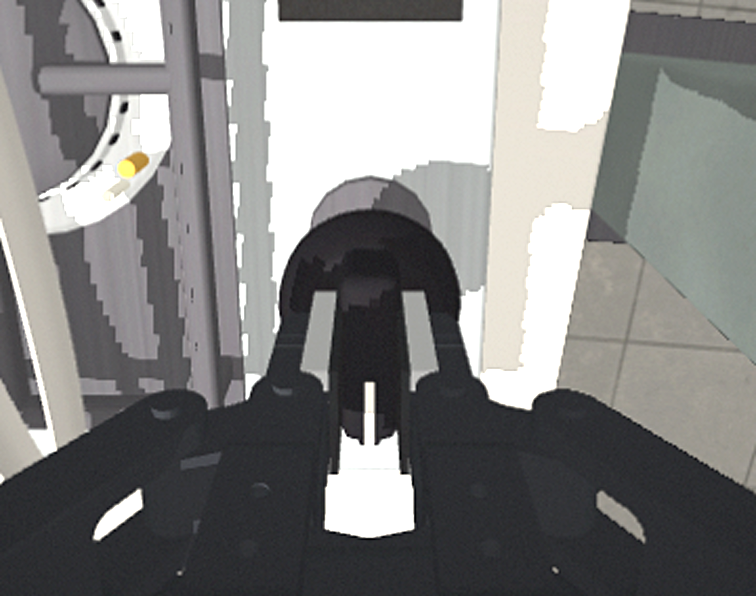

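The knob is held squarely: skirt edge top at crop (370,210), sides at 279 and 461, nose to the bottom (+y). The bezel shows behind it. Joint 7 is right at its limit, so I must turn back slightly before going on.

```bash
python3 - <<'E'
from h import *
np.set_printoptions(precision=4,suppress=True)
s=lambda a:(np.array(a)+.5)/2.1-.5+[80,100]
for c in [(370,210),(279,300),(461,300),(290,255),(450,255)]: print(c,pts('w4',s(c))[0],pts('w4',s(c),.135)[0])
print('line',pts('w4',s([(369,382),(369,445)]),.155))
b=s((370,210)); u=np.array([(x,y) for y in range(195,250) for x in range(205,305)]);P=pts('w4',u);m=abs(P[:,2]-.135)<.004;Q=P[m];print(m.sum(),Q.mean(0),Q.min(0),Q.max(0))
# circle fit with outer boundary by angular bins
e=np.array(u)[m]; E=[];
for x in np.unique(e[:,0]): E.append((x,e[e[:,0]==x][:,1].min()))
B=pts('w4',E,Q[:,2].mean())[:,:2]
from scipy.optimize import least_squares
r=least_squares(lambda p:np.hypot(*(B-p).T)-.0225,[.47,-.09],loss='soft_l1',f_scale=.001);print('centre',r.x,np.abs(r.fun).mean())
E
```

```text
(370, 210) [ 0.4723 -0.112   0.122 ] [ 0.4727 -0.1161  0.135 ]
(279, 300) [ 0.4931 -0.0886  0.1286] [ 0.4925 -0.0917  0.135 ]
(461, 300) [ 0.4476 -0.0922  0.1277] [ 0.449  -0.0955  0.135 ]
(290, 255) [ 0.4916 -0.0985  0.1226] [ 0.4904 -0.1035  0.135 ]
(450, 255) [ 0.4426 -0.0825  0.0712] [ 0.453  -0.1067  0.135 ]
line [[ 0.4701 -0.0837  0.155 ]
 [ 0.4687 -0.0677  0.155 ]]
1551 [ 0.4715 -0.1013  0.1347] [ 0.4494 -0.1113  0.131 ] [ 0.4921 -0.0866  0.139 ]
centre [ 0.4704 -0.0889] 0.0005032234388983352
```

{"fn": "servo_tool", "kwargs": {
  "motion": [
    [[0, 0, 0, 0, 0.3], [0, 0, 0, 0, 0]]
  ]
}}

```text
t: 8.6
eef_pos: [0.4702, -0.0911, 0.1621]
tool_rot: [0.0, 0.749, -0.663, 0.0]
contact_force: [0.5, -0.4, -0.6]
gripper_width: 0.133
grasp_force: 59.8
```

{"fn": "servo_tool", "kwargs": {
  "motion": [
    [[0, 0, 0.03, -0.2, 0], [0, 0, 0, -0.2, 0], [0, 0, 0, -0.1, 0], [0, 0, 0, 0, 0]]
  ]
}}

```text
t: 9.0
eef_pos: [0.4696, -0.0886, 0.1411]
tool_rot: [0.001, 0.75, -0.662, -0.001]
contact_force: [0.0, -0.3, -0.4]
gripper_width: 0.132
grasp_force: 59.8
```

```bash
python3 - <<'E'
from h import *
for i in range(3):
    o=bot.get_obs(); print(o['t'],o['eef_pos'],2*np.arctan2(o['tool_rot'][2],o['tool_rot'][1]),o['contact_force'],o['q'][-1])
E
```

```text
9.0 [ 0.46959235 -0.08856291  0.14106835] -1.4466356786445056 [ 0.01022429 -0.2697767  -0.38609982] -2.9232775026323834
9.0 [ 0.46959235 -0.08856291  0.14106835] -1.4466356786445056 [ 0.01022429 -0.2697767  -0.38609982] -2.9232775026323834
9.0 [ 0.46959235 -0.08856291  0.14106835] -1.4466356786445056 [ 0.01022429 -0.2697767  -0.38609982] -2.9232775026323834
```

Now slowly onto the stem, watching force.

{"fn": "servo_tool", "kwargs": {
  "motion": [
    [[0, 0.01, 0, -0.1, 0], [0, 0, 0, -0.08, 0], [0, 0, 0, -0.08, 0], [0, 0, 0, 0, 0]]
  ]
}}

```text
t: 9.4
eef_pos: [0.4704, -0.0882, 0.1313]
tool_rot: [0.0, 0.75, -0.662, -0.0]
contact_force: [0.2, 1.2, -1.6]
gripper_width: 0.134
grasp_force: 59.7
```

{"fn": "servo_tool", "kwargs": {
  "motion": [
    [[0, 0, 0, -0.08, 0], [0, 0, 0, -0.08, 0], [0, 0, 0, -0.08, 0], [0, 0, 0, 0, 0]]
  ]
}}

```text
t: 9.8
eef_pos: [0.4705, -0.0882, 0.1218]
tool_rot: [0.0, 0.75, -0.662, -0.0]
contact_force: [-2.1, 3.5, 4.3]
gripper_width: 0.131
grasp_force: 60.4
```

{"fn": "servo_tool", "kwargs": {
  "motion": [
    [[0, 0, 0, -0.08, 0], [0, 0, 0, -0.08, 0], [0, 0, 0, 0, 0], [0, 0, 0, 0, 0]]
  ]
}}

```text
t: 10.2
eef_pos: [0.4706, -0.0882, 0.1169]
tool_rot: [-0.0, 0.75, -0.662, -0.0]
contact_force: [-6.4, 3.9, 17.4]
gripper_width: 0.132
grasp_force: 62.3
```

```bash
python3 - <<'E'
from h import *
np.set_printoptions(precision=4,suppress=True)
snap('wrist','w5'); u=np.array([(x,y) for y in range(195,250) for x in range(205,305)]);P=pts('w5',u);m=(abs(P[:,2]-.091)<.006);Q=P[m];print(m.sum(),np.median(Q,0),Q.min(0),Q.max(0))
o=bot.get_obs(); print(o['t'],o['eef_pos'],o['contact_force'],o['grasp_force'],o['joint_vel'])
b=cv2.imread('pics/w5.png'); cv2.imwrite('pics/w5b.png',cv2.convertScaleAbs(b,alpha=1.3))
E
```

```text
1811 [ 0.473  -0.1008  0.0896] [ 0.4485 -0.1103  0.085 ] [ 0.493 -0.084  0.097]
10.25 [ 0.4706 -0.0882  0.1169] [-7.0649  4.4499 18.1558] 62.2905957698822 [-0.0015  0.0011  0.0008 -0.0009  0.0015 -0.0002  0.0013]
```

View pics/w5b.png

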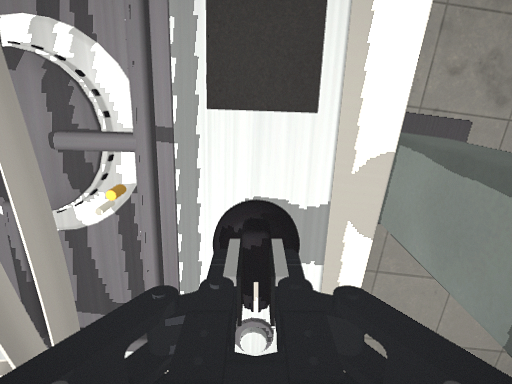

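The picture shows the knob seated at (256,240), hiding the bezel, with the nose towards the spark button at (255,338). The skirt top is at z ≈ 0.090 m, which matches fully home and pressed. I'm handing it in.

```bash
python3 -c "
from station import bot
print(bot.hand_in())"
```

```text
the job is handed in; nothing more can be done
None
```

I handed in the job at about 10 s with the knob fully home on the stem, held pressed to the valve stop at about 18 N with a 62 N grip; the slide had sprung back, I saw nothing else disturbed, and no verdict was returned.

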